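# Turn a sample-book leaf over its spine

### The job

One leaf of the finish-sample book on the desk riser stands half raised on its stiff hinge. With the closed fingertips push it up, over the spine and down until it lies flat on the stack on the other side. Do not pinch the leaf, fling it or press hard, and do not lift or shift the eraser, binder clip, loupe or earbud case round it; finish with the hand clear.

Things in the scene. Friction and masses are not known exactly. Their poses are not given: they have to be found in the camera images.
- sample_book: Open sample book, fixed, on a low grey riser (300 x 335 mm, top 45 mm above the desk): plate 170 (its x) by 76 mm (y), a stack of boards each side of the spine (x 11 to 83 mm, y +-31, top 19 mm above the riser), steel lugs at the spine's ends (y +-38, 28 mm high). Origin: centre of the underside, on the riser; z up, y along the spine. Its -x side faces right or right and near.
- leaf_hinge (a point): Middle of the leaf's hinge axis, 21.5 mm above the book's origin; the axis runs along the book's y. Axes as the book's. (A monitor screen stands about 0.19 m to the left of the robot's base axis, 0.16 to 0.49 m above the desk: the shoulder and upper arm must stay off it.)
- leaf_edge (a point): Middle of the leaf's free edge, 75 mm from the hinge axis, mid thickness. Its x axis points from edge to hinge, y along the spine. The leaf is a rigid wood-faced board, 4 mm thick, 58 mm along the spine (y +-29), with a grey tab that sticks out 8 mm beyond the edge at y = 11 to 27 mm.
- leaf (a joint): Angle of the leaf, rad: 0 = flat on the stack at the book's -x side, 1.57 = upright, 3.14 = flat on the stack at its +x side (end stop). Starts at 0.6 to 1.1, leaning over the -x stack with open space below. Weighs 40 to 85 g; its friction hinge keeps it where it is left; pushing at the free edge takes 1 to 2 N.
- eraser: Eraser in a card sleeve, 21 x 44 x 12 mm, loose on the far left corner of the riser, to be left where it is. Origin: centre of the underside.
- binder_clip: Black binder clip, 17 x 30 x 21 mm, loose on the desk left of the riser, to be left where it is. Origin: centre of the underside.
- loupe: Black loupe cup, 41 mm wide, 32 mm high, loose on the riser 65 mm beyond the book's centre at its -y end, to be left where it is. Origin: centre of the underside.
- earbud_case: White earbud case, 26 x 58 x 41 mm, loose on the riser 65 mm beyond the book's centre at its +y end, 58 mm side along the book's x; to be left where it is. Origin: centre of the underside.

How it is judged:
By the outcome, as a careful person would: the job done as asked, in the order asked, and still so for the second after the job is handed in, with the robot touching nothing.
It also fails if it takes over 38 s, if anything falls off the work surface, if the arm or the gripper's body presses on something with over 40 N, if the wrist force passes 120 N, or if a joint passes its speed limit or range.

### The arm

A 7-joint arm with a two-finger parallel gripper is mounted at the origin on the work surface; the furniture and walls round the work are solid. World frame = base frame: x ahead of the robot, y to its left, z up, the work surface at z = 0. Lengths are in m, angles in rad, forces in N, time in s.
With the tool pointing down it reaches from about 0.4 to 0.875 m from the base axis. Payload 4.4 kg.
Tool frame: the origin (TCP) lies midway between the tips of the shut fingers; the grasp point (between the pads) lies 19 mm behind it; z points along the fingers, y is the line along which they close (so a half turn about z gives the same grasp; the last joint's range is limited). The gripper opens to 85 mm and grips with 20 to 120 N. Pads are 22 mm wide; open, the fingers measure 114 mm over their backs; the gripper's body (76 mm by 85 mm) begins 54 mm behind the grasp point. The pads swing forward as they close: fully open they stand 13 mm farther back than shut.
Start: joints at [-1.254, 0.628, 0.038, 1.517, -0.027, 0.996, -0.02], TCP at [0.243, 0.603, 0.198] pointing down, gripper open.
Joint ranges: [-3.06, 3.06], [-0.37, 2.12], [-1.25, 1.32], [0.18, 2.47], [-1.1, 4.24], [0.23, 1.98], [-2.94, 2.94]. Speed limits (rad/s): [2.57, 2.57, 3.14, 3.14, 3.14, 3.14, 3.14].

### API

Orientations are given as a unit quaternion [x, y, z, w].
In Python, from cell import sensors, imaging, workorder gives the robot as it stands.
- The arm moves only by the tool jog_arm, never from a script. Its arguments are lists of equal length, an entry for each row: "hand": the opening, from 0 (shut) to 1 (fully open); "slide": the shift along the world's x, y, z in cm, a list of three; "turn": the turn about the world's z in rad. In form: {"hand": [hand, ...], "slide": [[dx, dy, dz], ...], "turn": [turn, ...]}. A call has 1 to 20 rows; each row is the pose to reach, as a shift and turn from the pose commanded when the call began; what a row does not reach only later rows make up. A row lasts 1/10 s, in which the tool goes at most 50 mm and 8.59 degrees, less where a joint would pass 70% of its speed; a pose out of reach is approached as far as the arm can. A call with a gripper value outside its range is refused whole. The fingers move at their own pace and stop on an object; the grip force is fixed at half the most. Time passes only in rows, so rows that repeat a pose let the fingers close. It gives the time, the measured TCP pose, the force, the opening and the grip force at its end, in the units of the state.
- sensors.sense(): the state, without advancing time (a new reading comes with each control period).
- imaging.capture(name): name is "scene" or "top" or "wrist"; returns a dict with "image" (384x512x3 uint8, blue, green, red), "fx", "fy", "cx", "cy" (pixels), "position" and "rotation" of the camera in the world. Camera axes: x right, y down, z forward; pixel columns grow to the right and rows downward; lengths in m; the calibration is good to about 2 mm. A picture is of the moment at which its call begins. There is no depth.
- workorder.close_job(): hands the job in; it is judged then, once.
The state is a dict: "time_s": time; "joint_pos": joint angles; "qd": joint speeds; "tau": joint torques, N m; "ee_pos": TCP position; "eef_rot": TCP orientation; "ft_force": force on the tool from outside, world axes, zero at the start; "moment": the same for the moment, N m; "grip_width": opening from 0.0 (shut) to 1.0 (fully open); "grasp_force": force on a finger pad.
Only numpy, scipy, OpenCV 4.12 (cv2) and the standard library are available. Lean on these libraries where they do the work, as an engineer would, in place of code of your own. Each camera call takes 0.05 s, during which the arm holds its last target. There are 200 camera calls.

## Working session

There is one attempt and no reset: what is moved stays moved. The work goes in short steps, Python scripts to look and compute and a tool call to move; the robot and the scene stay as the last step left them, time stands still between calls to the robot, and variables do not carry over. Pictures are saved under pics/ and viewed, at most 10 in all, crops included, and the job is handed in when it is done.

Besides the shell and the picture viewer there is one more tool, called after "Emit:" as name(argument=value, ...) on one line, values as JSON. jog_arm: Moves the arm, as the interface text tells. Its arguments: {"type":"object","properties":{"hand":{"type":"array","items":{"type":"number"}},"slide":{"type":"array","items":{"type":"array","items":{"type":"number"}}},"turn":{"type":"array","items":{"type":"number"}}},"required":["hand","slide","turn"]}

```bash
mkdir -p pics; python3 - <<'E'
from cell import sensors, imaging
import cv2,pickle
s=sensors.sense();print(s)
for n in("scene","top"):
    c=imaging.capture(n);pickle.dump(c,open(n+'.pkl','wb'))
    cv2.imwrite(f'pics/{n}.png',cv2.resize(c['image'],(800,600),interpolation=cv2.INTER_CUBIC));print(n,c['fx'],c['cx'],c['cy'],c['position'],c['rotation'])
E
```

```text
{'time_s': 0.0, 'joint_pos': array([-1.25380087,  0.62933998,  0.03843758,  1.51838286, -0.02703972,
        0.99628337, -0.02000693]), 'qd': array([-0.00156961, -0.00185379, -0.00097894, -0.00041211,  0.00138857,
        0.00123708, -0.00159439]), 'tau': array([-8.93795077e-04, -5.63411701e+01,  1.22587178e+00, -1.93439555e+01,
        1.10212711e-02,  1.03773750e-02,  9.01685723e-06]), 'ee_pos': array([0.24248648, 0.60233064, 0.19708828]), 'eef_rot': array([ 1.90243637e-01,  9.81736451e-01, -9.29761729e-04, -1.85714419e-04]), 'ft_force': array([-0.37346475,  0.97965038,  0.64228442]), 'moment': array([ 0.00427632, -0.02657089,  0.06631405]), 'grasp_force': 0.0, 'grip_width': 1.0034699428348604}
scene 420.98971833968045 248.52740324902297 195.35712357737802 [ 0.12856153 -0.75494651  0.53837405] [ 0.82993554 -0.29448396  0.1467916  -0.45048688]
top 475.3697087091719 260.1527932547264 194.18837904909145 [ 0.46687049 -0.17507458  0.93381916] [-0.70083993  0.71097122 -0.05118359  0.02689905]
```

View pics/scene.png

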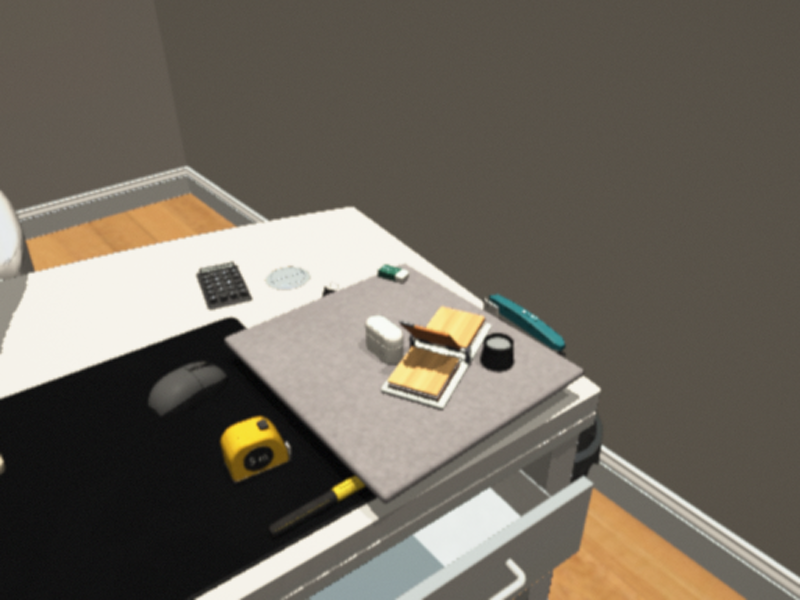

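View pics/top.png

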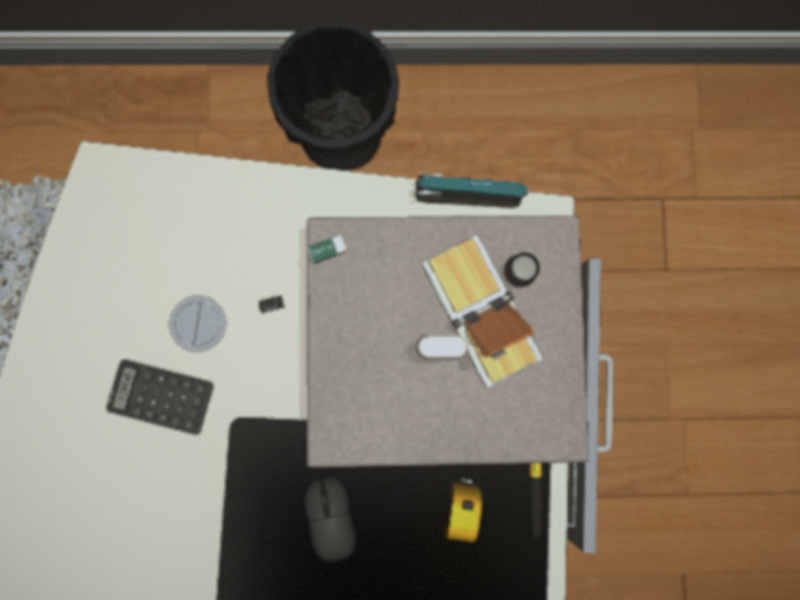

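The book lies at about top-view (482,312), with its +x stack up-left and the leaf (brown) over the lower-right stack. The earbud case is at (442,347) and the loupe at (522,268). I'll enlarge that area.

```bash
python3 - <<'E'
import cv2,pickle
c=pickle.load(open('top.pkl','rb'))['image'][140:250,260:360]
a=cv2.resize(c,None,fx=5.4,fy=5.4,interpolation=cv2.INTER_CUBIC)
cv2.imwrite('pics/tc.png',a)
c=pickle.load(open('scene.pkl','rb'))['image'][190:265,225:335]
cv2.imwrite('pics/sc.png',cv2.resize(c,None,fx=7,fy=7,interpolation=cv2.INTER_CUBIC))
E
```

```text
(no output)
```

View pics/tc.png

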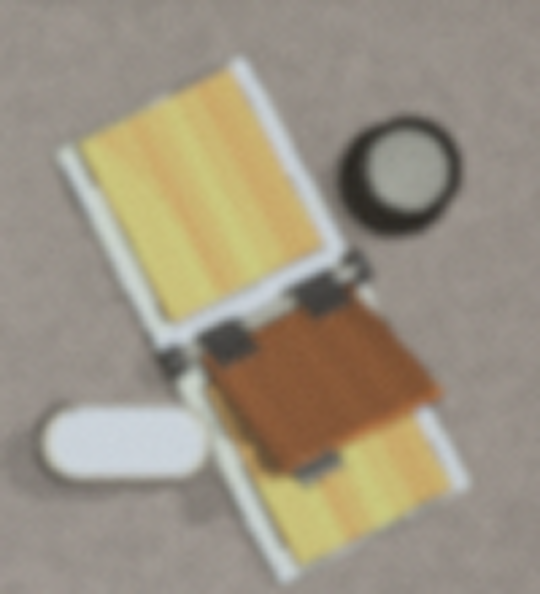

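View pics/sc.png

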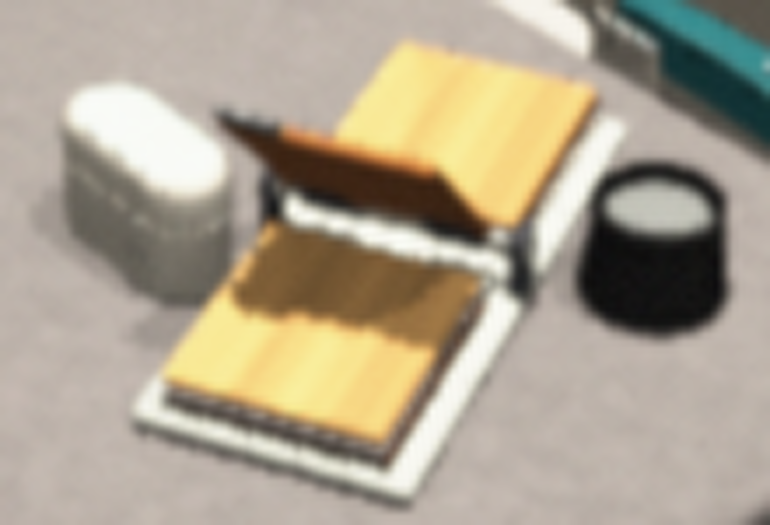

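Top crop plate corners: (240,58), (65,150), (285,580), (465,485); leaf edge corners: (440,395), (283,470). Scene crop plate corners: (410,500), (135,425), (625,125); leaf edge right corner: (435,178). I'll fit the pose from these.

```bash
cat > fit.py <<'E'
import pickle,numpy as np
from scipy.spatial.transform import Rotation as R
from scipy.optimize import least_squares
def proj(c,P):
    q=R.from_quat(c['rotation']).inv().apply(np.atleast_2d(P)-c['position'])
    return np.c_[c['fx']*q[:,0]/q[:,2]+c['cx'],c['fy']*q[:,1]/q[:,2]+c['cy']]
def world(p,L): # book->world
    return R.from_euler('z',p[2]).apply(L)+[p[0],p[1],.045]
def leafpt(th,r,y,n=0): # n>0: toward upper/right face normal at start (side facing +x)
    return np.array([-r*np.cos(th)+n*np.sin(th),y,.0215+r*np.sin(th)+n*np.cos(th)])
E
python3 - <<'E'
from fit import *
t=pickle.load(open('top.pkl','rb'));s=pickle.load(open('scene.pkl','rb'))
o=lambda a,k,off:(np.array(a)+.5)/k-.5+off
T=o([(240,58),(65,150),(285,580),(465,485),(440,395),(283,470)],5.4,[260,140])
S=o([(410,500),(135,425),(625,125),(435,178)],7,[225,190])
c=lambda x,y:[x*.085,y*.038,.003]
def f(p):
    a=leafpt(p[3],.075,-.029);b=leafpt(p[3],.075,.029)
    return np.r_[proj(t,world(p,[c(1,-1),c(1,1),c(-1,1),c(-1,-1),a,b]))-T, proj(s,world(p,[c(-1,-1),c(-1,1),c(1,-1),a]))-S].ravel()
r=least_squares(f,[.5,-.2,.48,.9]);p=r.x;print(p,r.fun.round(1).reshape(-1,2).tolist())
np.save('p.npy',p)
print('hinge',world(p,[0,0,.0215]),'edge',world(p,leafpt(p[3],.075,0)))
E
```

```text
[ 0.55702614 -0.29545683  0.45880209  0.83233267] [[0.3, -1.2], [-2.7, -0.4], [-1.5, 0.5], [0.9, -0.6], [0.7, -1.0], [0.1, 0.5], [0.1, 1.7], [-0.8, 0.5], [0.5, 2.1], [0.1, 0.2]]
hinge [ 0.55702614 -0.29545683  0.0665    ] edge [ 0.51176082 -0.31781598  0.12196277]
```

Emit:
jog_arm(hand=[0,0,0,0,0,0,0,0,0,0,0,0,0,0,0,0,0,0,0,0], slide=[[3,-3,1],[6,-6,2],[9,-9,3],[12,-12,4],[15,-16,5],[18,-20,5],[21,-24,5],[24,-28,5],[26,-32,5],[28,-36,5],[29,-40,5],[30,-44,5],[30,-48,5],[30,-52,5],[30,-56,5],[30,-60,5],[30,-60,5],[30,-60,5],[30,-60,5],[30,-60,5]], turn=[-0.1,-0.2,-0.3,-0.4,-0.5,-0.6,-0.7,-0.8,-0.9,-1.0,-1.1,-1.2,-1.3,-1.4,-1.5,-1.6,-1.7,-1.7,-1.7,-1.7])

```text
time_s: 2.1
ee_pos: [0.5427, 0.0045, 0.2477]
eef_rot: [0.862, 0.507, -0.0, -0.0]
ft_force: [-0.3, -0.5, 0.1]
grip_width: -0.002
grasp_force: 0.0
```

```bash
python3 - <<'E'
from fit import *
from cell import sensors
p=np.load('p.npy');e=sensors.sense()['ee_pos'];print(e)
def show(n,x,z): 
    w=world(p,[x,-.006,z-.045]);print(n,w.round(4),((w-e)*100).round(1))
w=.011;H=.0665
show('hover',-.105,.2);show('pre',-.090,.107)
for th in np.arange(.83,1.58,.1):
    c=leafpt(th,.075,0,-.002);show('%.2f'%th,c[0]-w,.045+c[2]-.015)
for th in np.r_[1.57:3.15:17j]:
    c=leafpt(th,.060,0,-.002);show('%.2f'%th,c[0]-w,.045+c[2])
E
```

```text
[0.54268004 0.00447054 0.24771593]
hover [ 0.4655 -0.3473  0.2   ] [ -7.7 -35.2  -4.8]
pre [ 0.479  -0.3407  0.107 ] [ -6.4 -34.5 -14.1]
0.83 [ 0.5031 -0.3288  0.1055] [ -4.  -33.3 -14.2]
0.93 [ 0.5082 -0.3263  0.1104] [ -3.4 -33.1 -13.7]
1.03 [ 0.5137 -0.3236  0.1148] [ -2.9 -32.8 -13.3]
1.13 [ 0.5195 -0.3207  0.1185] [ -2.3 -32.5 -12.9]
1.23 [ 0.5257 -0.3176  0.1215] [ -1.7 -32.2 -12.6]
1.33 [ 0.532  -0.3145  0.1239] [ -1.1 -31.9 -12.4]
1.43 [ 0.5386 -0.3112  0.1255] [ -0.4 -31.6 -12.2]
1.53 [ 0.5453 -0.3079  0.1264] [  0.3 -31.2 -12.1]
1.57 [ 0.548  -0.3066  0.1265] [  0.5 -31.1 -12.1]
1.67 [ 0.5533 -0.304   0.1264] [  1.1 -30.8 -12.1]
1.77 [ 0.5586 -0.3014  0.1257] [  1.6 -30.6 -12.2]
1.87 [ 0.5638 -0.2988  0.1245] [  2.1 -30.3 -12.3]
1.97 [ 0.5688 -0.2963  0.1227] [  2.6 -30.1 -12.5]
2.06 [ 0.5737 -0.2939  0.1203] [  3.1 -29.8 -12.7]
2.16 [ 0.5783 -0.2916  0.1174] [  3.6 -29.6 -13. ]
2.26 [ 0.5827 -0.2895  0.114 ] [  4.  -29.4 -13.4]
2.36 [ 0.5867 -0.2875  0.1102] [  4.4 -29.2 -13.8]
2.46 [ 0.5904 -0.2857  0.1059] [  4.8 -29.  -14.2]
2.56 [ 0.5937 -0.284   0.1013] [  5.1 -28.8 -14.6]
2.66 [ 0.5966 -0.2826  0.0963] [  5.4 -28.7 -15.1]
2.75 [ 0.599  -0.2814  0.091 ] [  5.6 -28.6 -15.7]
2.85 [ 0.6009 -0.2805  0.0855] [  5.8 -28.5 -16.2]
2.95 [ 0.6023 -0.2798  0.0797] [  6.  -28.4 -16.8]
3.05 [ 0.6032 -0.2793  0.0739] [  6.1 -28.4 -17.4]
3.15 [ 0.6036 -0.2791  0.068 ] [  6.1 -28.4 -18. ]
```

Emit:
jog_arm(hand=[0,0,0,0,0,0,0,0,0,0,0,0], slide=[[-1,-4,0],[-2,-8,0],[-3,-12,-1],[-4,-16,-2],[-5,-20,-3],[-6,-24,-4],[-7,-28,-4],[-8,-32,-5],[-8,-35,-5],[-8,-35,-5],[-8,-35,-5],[-8,-35,-5]], turn=[-0.1,-0.2,-0.3,-0.4,-0.5,-0.6,-0.6,-0.6,-0.6,-0.6,-0.6,-0.6])

```text
time_s: 3.3
ee_pos: [0.4636, -0.3449, 0.1977]
eef_rot: [0.973, 0.229, 0.0, -0.001]
ft_force: [-0.4, -0.7, -0.6]
grip_width: -0.002
grasp_force: 0.0
```

Emit:
jog_arm(hand=[0,0,0,0,0,0], slide=[[0,0,-3],[0,0,-6],[0,0,-9],[0.7,0.3,-9],[1.5,0.6,-9],[1.5,0.6,-9]], turn=[0,0,0,0,0,0])

```text
time_s: 3.9
ee_pos: [0.4811, -0.3401, 0.1095]
eef_rot: [0.973, 0.229, 0.002, 0.001]
ft_force: [0.4, 0.6, 0.7]
grip_width: -0.003
grasp_force: 0.0
```

```bash
python3 - <<'E'
from cell import imaging
import cv2
c=imaging.capture('scene')['image'][140:265,205:345]
a=cv2.resize(c,None,fx=4.3,fy=4.3,interpolation=cv2.INTER_CUBIC);cv2.imwrite('pics/pre.png',a)
E
```

```text
(no output)
```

View pics/pre.png

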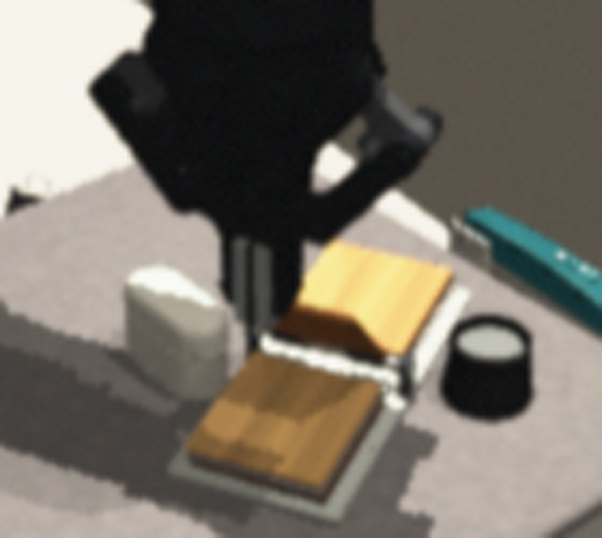

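The closed fingertips (tip at ~(262,335)) are on the open side of the leaf, clear of the case. I'll start the push.

Emit:
jog_arm(hand=[0,0,0,0,0,0,0,0,0,0,0,0,0,0,0,0], slide=[[0.6,0.3,-0.2],[1.1,0.6,-0.3],[1.5,0.8,-0.3],[1.9,1.0,-0.3],[2.2,1.1,-0.2],[2.5,1.2,0.0],[2.7,1.4,0.2],[3.0,1.5,0.4],[3.3,1.6,0.6],[3.6,1.75,0.8],[3.85,1.9,1.0],[4.2,2.05,1.15],[4.5,2.2,1.3],[4.8,2.4,1.4],[5.1,2.55,1.5],[5.1,2.55,1.5]], turn=[0,0,0,0,0,0,0,0,0,0,0,0,0,0,0,0])

```text
time_s: 5.55
ee_pos: [0.5294, -0.3151, 0.123]
eef_rot: [0.974, 0.228, 0.0, -0.0]
ft_force: [-0.2, 0.2, 0.1]
grip_width: -0.003
grasp_force: 0.0
```

```bash
python3 - <<'E'
from cell import imaging,sensors
import cv2
print(sensors.sense()['ft_force'])
c=imaging.capture('scene')['image'][140:265,205:345]
a=cv2.resize(c,None,fx=4.3,fy=4.3,interpolation=cv2.INTER_CUBIC);cv2.imwrite('pics/mid.png',a)
E
```

```text
[-0.17120933  0.18228747  0.10087215]
```

View pics/mid.png

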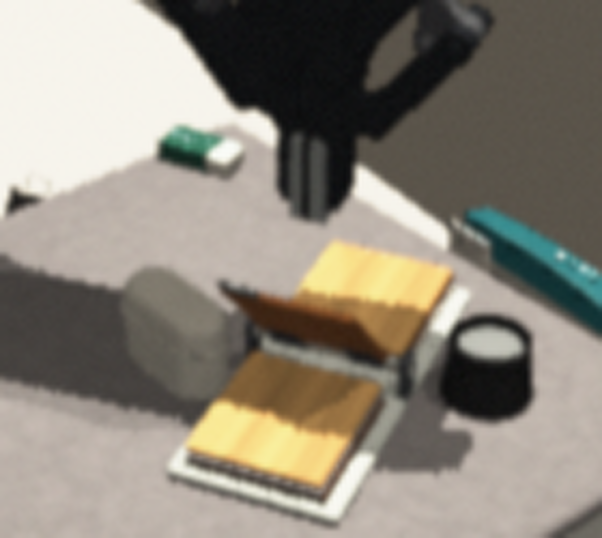

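```bash
python3 - <<'E'
from fit import *
from cell import sensors
s=pickle.load(open('scene.pkl','rb'));p=np.load('p.npy')
e=sensors.sense()['ee_pos'];print(e)
k=lambda P:((proj(s,P)-[205,140]+.5)*4.3).round()
print('tip now',k(e),'tip pre',k([.4811,-.3401,.1095]))
print('leaf corners',k(world(p,[leafpt(p[3],.075,-.029),leafpt(p[3],.075,.029),leafpt(p[3],0,-.029),leafpt(p[3],0,.029)])))
print('book',k(world(p,[[-.085,-.038,.003],[.085,-.038,.003],[-.085,.038,.003]])))
print(R.from_euler('z',-p[2]).apply(e-world(p,[0,0,0.])))
E
```

```text
[ 0.5290052  -0.31531781  0.12298721]
tip now [[314. 287.]] tip pre [[262. 391.]]
leaf corners [[354. 326.]
 [218. 291.]
 [393. 367.]
 [268. 334.]]
book [[339. 530.]
 [472. 301.]
 [166. 478.]]
[-0.03391904 -0.00539727  0.07798721]
```

The leaf has not moved and the finger end shows at (310,215), where I expected (314,287). I'll check the real tip position from the top and wrist cameras.

```bash
python3 - <<'E'
from cell import imaging
import cv2,pickle,numpy as np
t=imaging.capture('top');w=imaging.capture('wrist')
pickle.dump((t,w),open('m.pkl','wb'))
a=cv2.resize(t['image'][130:255,250:360],None,fx=4,fy=4,interpolation=cv2.INTER_CUBIC)
b=cv2.resize(w['image'],(350,262))
o=np.zeros((500,790,3),np.uint8);o[:,:440]=a;o[:262,440:]=b
cv2.imwrite('pics/m.png',o);print(w['position'],w['rotation'])
E
```

```text
[ 0.59976343 -0.28076966  0.2986845 ] [ 0.83909954 -0.52133256 -0.08209143  0.13185339]
```

View pics/m.png

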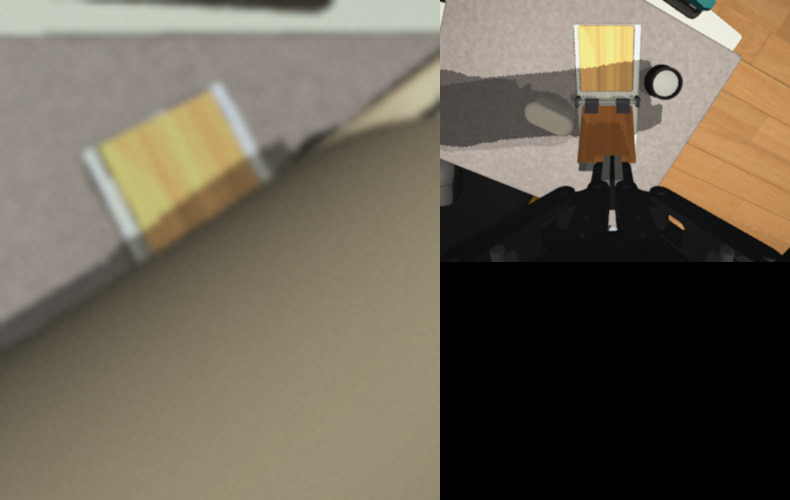

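```bash
python3 - <<'E'
from fit import *
s=pickle.load(open('scene.pkl','rb'));t,w=pickle.load(open('m.pkl','rb'));p=np.load('p.npy')
def ray(c,u):
    d=R.from_quat(c['rotation']).apply([(u[0]-c['cx'])/c['fx'],(u[1]-c['cy'])/c['fy'],1]);return np.array(c['position']),d/np.linalg.norm(d)
a,d=ray(s,np.array([310,215])/4.3+[205,140]);k=512/350
b,g=ray(w,np.array([612-440,157])*k)
x=np.linalg.lstsq(np.c_[d,-g],b-a,rcond=None)[0];print(a+x[0]*d,b+x[1]*g)
q=lambda P:proj(w,P)/k+[440,0]
print('pred tip in wrist',q([.529,-.3153,.123]),'leaf',q(world(p,[leafpt(p[3],.075,-.029),leafpt(p[3],.075,.029),[0,-.038,.028],[0,.038,.028]])))
E
```

```text
[ 0.53196093 -0.31037864  0.15262392] [ 0.53443616 -0.31306775  0.15211326]
pred tip in wrist [[611.57021347 148.8170226 ]] leaf [[635.60244021 163.85858123]
 [576.61926256 163.84615529]
 [640.30267331 103.39295118]
 [573.53383118 103.38387603]]
```

Both rays agree: the real fingertip is about 29 mm above the reported TCP, at z≈0.152, so it passed over the leaf without touching it. I'll back off, go 29 mm lower and repeat.

Emit:
jog_arm(hand=[0,0,0,0,0,0,0,0,0,0,0,0,0], slide=[[-2,-1,0],[-4,-2,0],[-5.5,-2.7,0],[-5.5,-2.7,-2],[-5.5,-2.7,-4.5],[-5.0,-2.5,-4.7],[-4.5,-2.2,-4.7],[-4.0,-1.9,-4.7],[-3.6,-1.7,-4.7],[-3.2,-1.5,-4.7],[-2.9,-1.4,-4.6],[-2.6,-1.3,-4.4],[-2.4,-1.2,-4.2]], turn=[0,0,0,0,0,0,0,0,0,0,0,0,0])

```text
time_s: 7.0
ee_pos: [0.5047, -0.3276, 0.0812]
eef_rot: [0.974, 0.227, -0.0, 0.0]
ft_force: [-1.7, -0.6, -1.0]
grip_width: -0.001
grasp_force: 0.4
```

```bash
python3 - <<'E'
from cell import imaging,sensors
import cv2,numpy as np
s=sensors.sense();print(s['ft_force'],s['joint_pos'].round(2))
t=imaging.capture('scene');w=imaging.capture('wrist')
a=cv2.resize(t['image'][140:265,220:320],None,fx=4,fy=4,interpolation=cv2.INTER_CUBIC)
b=cv2.resize(w['image'][60:260,150:350],(400,400))
o=np.zeros((500,800,3),np.uint8);o[:,:400]=a;o[:400,400:]=b
cv2.imwrite('pics/m2.png',o)
E
```

```text
[-1.68593714 -0.57652763 -1.00928559] [ 0.19  0.78  0.56  1.77 -0.57  0.76 -0.06]
```

View pics/m2.png

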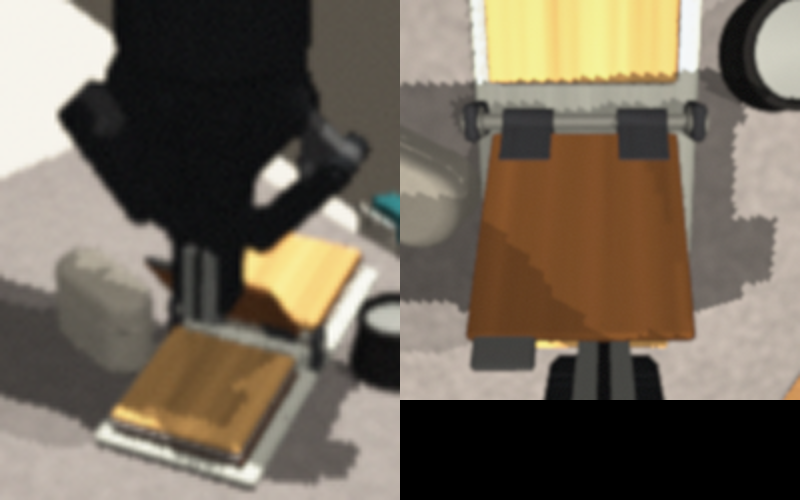

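Contact made, at about 1.8 N, with the finger front against the middle of the leaf's edge. I'll continue along the arc.

Emit:
jog_arm(hand=[0,0,0,0,0,0,0,0,0,0,0,0,0,0,0,0,0,0], slide=[[0.3,0.15,0.2],[0.55,0.3,0.4],[0.85,0.4,0.6],[1.15,0.55,0.8],[1.45,0.7,0.95],[1.75,0.85,1.1],[2.05,1.0,1.25],[2.4,1.2,1.35],[2.7,1.35,1.45],[3.05,1.5,1.5],[3.4,1.65,1.55],[3.7,1.85,1.6],[4.0,1.95,1.6],[4.25,2.1,1.6],[4.5,2.25,1.6],[4.75,2.35,1.55],[5.05,2.5,1.5],[5.05,2.5,1.5]], turn=[0,0,0,0,0,0,0,0,0,0,0,0,0,0,0,0,0,0])

```text
time_s: 8.9
ee_pos: [0.556, -0.302, 0.0959]
eef_rot: [0.974, 0.228, 0.0, -0.0]
ft_force: [0.1, 0.4, 0.7]
grip_width: -0.002
grasp_force: 0.0
```

```bash
python3 - <<'E'
from cell import imaging,sensors
import cv2,numpy as np
s=sensors.sense();print(s['ft_force'],s['ee_pos'])
t=imaging.capture('scene');w=imaging.capture('wrist')
a=cv2.resize(t['image'][140:265,220:320],None,fx=4,fy=4,interpolation=cv2.INTER_CUBIC)
b=cv2.resize(w['image'][60:260,150:350],(400,400))
o=np.zeros((500,800,3),np.uint8);o[:,:400]=a;o[:400,400:]=b
cv2.imwrite('pics/m3.png',o)
E
```

```text
[0.1321248  0.43199417 0.66725976] [ 0.55596004 -0.30204604  0.09587329]
```

View pics/m3.png

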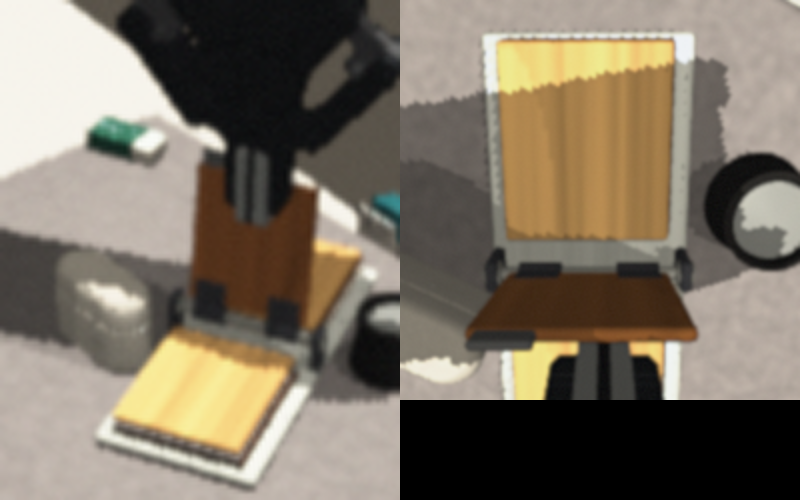

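The leaf stands about upright with the tip on its face roughly 14 mm below the edge. I'll continue over the top.

Emit:
jog_arm(hand=[0,0,0,0,0,0,0,0,0,0,0,0,0,0,0,0,0,0], slide=[[0.3,0.15,0],[0.6,0.3,-0.1],[0.9,0.45,-0.2],[1.2,0.6,-0.3],[1.5,0.7,-0.45],[1.75,0.85,-0.6],[2.0,1.0,-0.7],[2.2,1.1,-0.85],[2.4,1.2,-1.0],[2.6,1.3,-1.2],[2.8,1.4,-1.35],[3.0,1.5,-1.55],[3.2,1.6,-1.75],[3.4,1.7,-2.0],[3.55,1.75,-2.2],[3.7,1.85,-2.45],[3.85,1.9,-2.7],[4.0,1.95,-2.95]], turn=[0,0,0,0,0,0,0,0,0,0,0,0,0,0,0,0,0,0])

```text
time_s: 10.8
ee_pos: [0.5953, -0.2828, 0.0662]
eef_rot: [0.974, 0.227, -0.0, -0.0]
ft_force: [0.4, 0.4, 0.3]
grip_width: 0.001
grasp_force: 0.4
```

Emit:
jog_arm(hand=[0,0,0,0,0,0,0,0], slide=[[0.1,0.05,-0.25],[0.2,0.1,-0.5],[0.3,0.15,-0.8],[0.35,0.2,-1.1],[0.4,0.2,-1.4],[0.45,0.25,-1.7],[0.5,0.25,-2.0],[0.5,0.25,-2.0]], turn=[0,0,0,0,0,0,0,0])

```text
time_s: 11.6
ee_pos: [0.6, -0.2803, 0.0459]
eef_rot: [0.974, 0.227, -0.0, -0.0]
ft_force: [0.0, -0.8, -0.1]
grip_width: 0.004
grasp_force: 0.0
```

```bash
python3 - <<'E'
from cell import imaging,sensors
import cv2,numpy as np
s=sensors.sense();print(s['ft_force'],s['ee_pos'])
t=imaging.capture('scene');w=imaging.capture('wrist')
a=cv2.resize(t['image'][140:265,220:320],None,fx=4,fy=4,interpolation=cv2.INTER_CUBIC)
b=cv2.resize(w['image'][60:260,150:350],(400,400))
o=np.zeros((500,800,3),np.uint8);o[:,:400]=a;o[:400,400:]=b
cv2.imwrite('pics/m4.png',o)
E
```

```text
[ 0.03402729 -0.84014785 -0.11255313] [ 0.59996804 -0.28030408  0.04590986]
```

View pics/m4.png

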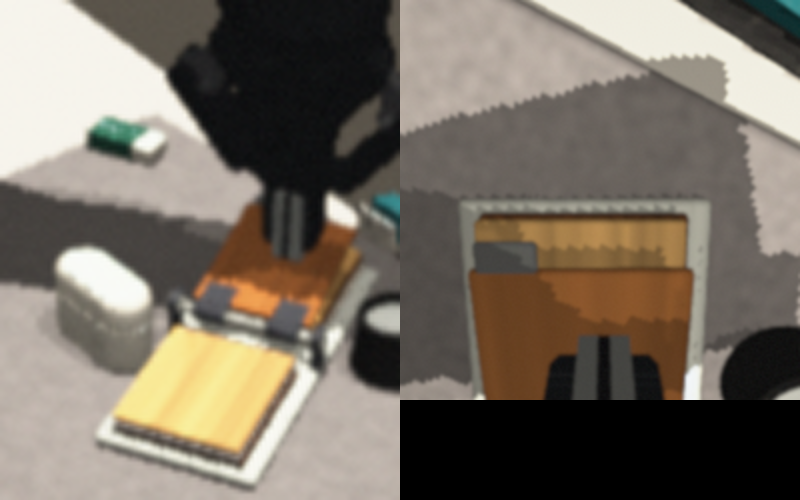

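The leaf is well over, at about 2.8 rad. I've used all 10 views, so from here I'll lower it in small steps and go by force.

Emit:
jog_arm(hand=[0,0,0,0], slide=[[0,0,-0.2],[0.05,0,-0.4],[0.05,0,-0.6],[0.05,0,-0.6]], turn=[0,0,0,0])

```text
time_s: 12.1
ee_pos: [0.6007, -0.2804, 0.0402]
eef_rot: [0.974, 0.227, -0.0, -0.0]
ft_force: [-0.5, 1.0, 0.1]
grip_width: -0.002
grasp_force: 0.0
```

Emit:
jog_arm(hand=[0,0,0], slide=[[0,0,-0.1],[0,0,-0.2],[0,0,-0.2]], turn=[0,0,0])

```text
time_s: 12.4
ee_pos: [0.6007, -0.2805, 0.0384]
eef_rot: [0.974, 0.227, -0.0, 0.0]
ft_force: [0.4, 0.6, -0.6]
grip_width: -0.001
grasp_force: 0.0
```

Emit:
jog_arm(hand=[0,0], slide=[[0,0,-0.1],[0,0,-0.2]], turn=[0,0])

```text
time_s: 12.6
ee_pos: [0.6009, -0.2805, 0.0365]
eef_rot: [0.974, 0.227, 0.0, 0.0]
ft_force: [-0.1, -0.0, 0.3]
grip_width: 0.001
grasp_force: 0.4
```

Emit:
jog_arm(hand=[0,0], slide=[[0,0,-0.1],[0,0,-0.1]], turn=[0,0])

```text
time_s: 12.8
ee_pos: [0.6007, -0.2806, 0.0354]
eef_rot: [0.974, 0.227, -0.0, 0.0]
ft_force: [1.3, 0.5, 0.9]
grip_width: -0.004
grasp_force: 0.1
```

Emit:
jog_arm(hand=[0,0], slide=[[0,0,-0.1],[0,0,-0.1]], turn=[0,0])

```text
time_s: 13.0
ee_pos: [0.6008, -0.2806, 0.0353]
eef_rot: [0.974, 0.227, 0.0, -0.0]
ft_force: [-0.7, 1.1, 6.2]
grip_width: -0.004
grasp_force: 2.9
```

Firm stop: 6 N with no further descent. I'll lift clear and check.

Emit:
jog_arm(hand=[0,0,0,0,0,0,0,0,0,0,0,0,0], slide=[[0,0,0.5],[0,0,1.5],[0,0,4],[0,0,8],[0,0,12],[0,0,16],[-3,3,18],[-6,7,18],[-9,11,18],[-11,15,18],[-12,19,18],[-12,23,18],[-12,23,18]], turn=[0,0,0,0,0,0,0,0,0,0,0,0,0])

```text
time_s: 14.3
ee_pos: [0.4804, -0.0439, 0.2145]
eef_rot: [0.973, 0.232, 0.0, -0.002]
ft_force: [-0.1, -0.4, 0.6]
grip_width: 0.003
grasp_force: 0.0
```

```bash
python3 - <<'E'
from fit import *
from cell import imaging
import cv2
p=np.load('p.npy')
for n in('top','scene'):
    c=imaging.capture(n);pickle.dump(c,open(n+'2.pkl','wb'))
    c0=pickle.load(open(n+'.pkl','rb'))
    # brown leaf mask: saturated, darker orange than the pale boards
    h=cv2.cvtColor(c['image'],cv2.COLOR_BGR2HSV)
    for th in(2.7,2.8,2.9,3.0,3.14):
        poly=proj(c,world(p,[leafpt(th,r,y,-.002) for r,y in((.004,-.029),(.075,-.029),(.075,.029),(.004,.029))]))
        print(n,th,poly.round(1).tolist())
    d=cv2.absdiff(c['image'],c0['image']).max(2)>45
    k,l,st,ce=cv2.connectedComponentsWithStats(d.astype(np.uint8))
    print([ (s.tolist(),e.round().tolist()) for s,e in zip(st[1:],ce[1:]) if s[4]>12])
    u=proj(c,world(p,[leafpt(3.14,r,-.01,-.002) for r in np.arange(.03,.096,.004)])).round().astype(int)
    print([c['image'][b,a].tolist() for a,b in u])
E
```

```text
top 2.7 [[322.3, 188.1], [308.3, 154.3], [279.6, 168.8], [294.5, 202.4]]
top 2.8 [[322.2, 188.0], [307.0, 153.5], [278.5, 167.9], [294.4, 202.2]]
top 2.9 [[322.1, 187.8], [305.9, 153.1], [277.6, 167.4], [294.3, 202.1]]
top 3.0 [[322.0, 187.7], [305.0, 153.2], [276.9, 167.3], [294.2, 202.0]]
top 3.14 [[321.9, 187.6], [304.0, 153.8], [276.3, 167.7], [294.1, 201.9]]
[([0, 148, 203, 236, 25678], [81.0, 275.0]), ([278, 160, 43, 42, 589], [299.0, 183.0]), ([11, 170, 5, 4, 13], [13.0, 171.0]), ([1, 178, 4, 6, 16], [2.0, 180.0]), ([295, 192, 47, 38, 1038], [318.0, 211.0]), ([126, 246, 4, 5, 14], [127.0, 248.0]), ([115, 252, 5, 5, 20], [117.0, 254.0])]
[[85, 142, 214], [85, 141, 215], [85, 141, 215], [87, 143, 215], [85, 142, 214], [83, 141, 213], [85, 143, 216], [85, 140, 214], [84, 141, 213], [84, 139, 212], [82, 139, 210], [100, 159, 194], [130, 188, 208], [138, 149, 156], [151, 157, 164], [149, 157, 165], [151, 158, 165]]
scene 2.7 [[296.5, 222.4], [308.6, 191.1], [280.3, 184.7], [267.3, 214.9]]
scene 2.8 [[296.5, 222.5], [308.9, 193.3], [280.8, 186.9], [267.4, 215.0]]
scene 2.9 [[296.6, 222.5], [309.1, 195.7], [281.2, 189.3], [267.5, 215.0]]
scene 3.0 [[296.6, 222.6], [309.2, 198.5], [281.4, 192.0], [267.5, 215.1]]
scene 3.14 [[296.7, 222.7], [309.0, 202.6], [281.5, 196.1], [267.6, 215.2]]
[([129, 0, 64, 99, 3497], [159.0, 43.0]), ([0, 175, 18, 51, 441], [6.0, 193.0]), ([0, 187, 214, 69, 4435], [84.0, 213.0]), ([256, 196, 54, 45, 1272], [282.0, 217.0])]
[[81, 157, 236], [82, 158, 237], [81, 155, 236], [81, 157, 236], [82, 158, 236], [81, 157, 236], [81, 156, 236], [80, 155, 236], [78, 154, 236], [80, 155, 236], [81, 155, 236], [88, 157, 233], [118, 161, 220], [160, 173, 191], [169, 177, 188], [167, 175, 186], [172, 180, 190]]
```

The changed region's far edge is at row 196, which matches the leaf flat at 3.14 rad. Nothing changed at the case, loupe or eraser. Handing in.

```bash
python3 -c "
from cell import workorder
print(workorder.close_job())"
```

```text
the job is handed in; nothing more can be done
None
```

The leaf is pushed over the spine and, going by the last camera check, lies flat on the far stack. The hand is clear, the eraser, loupe and earbud case show no change (the arm hid the binder clip in the last top view, but it never went near it), and the job was handed in at about 14.5 s.

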